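# Click a front light onto its handlebar bracket and switch it on

## Task

Fit the bicycle front light that lies on the bench to the handlebar held in the vice: slide its shoe into the open mouth of the bracket on the bar and push it on, without forcing it, until the bracket's catch snaps behind it and it sits fully home. Then switch it on: press the rubber button on its top gently all the way down, and let go. Leave the other things on the bench where they are.

Things in the scene. Friction and masses are not known exactly. Their poses are not given: they have to be found in the camera images.
- light: Bicycle front light, about 160 g, standing on its black shoe on the bench. Grey housing 78 long (x), 40 wide (y), 30 high; round aluminium lens head 38 across at its -x end. Origin: middle of the shoe's underside; x from lens to back end, z up. Lens face x = -58, back x = +38, housing z = 16 to 46. Shoe: x -20 to +20, 24 wide, 6 thick, on a neck 13 wide, 10 high.
- light_grip (a point): Point in the middle of the light's housing, 36 above the shoe's underside: a good height to grip it, by its two flat sides (40 apart along y). The tips should stay 17 or more above the shoe's underside to pass over the bracket. Axes as the light's.
- bracket: Black plastic channel on the handlebar, about 173 above the bench, turned up to 0.25 rad. Origin: on its floor, where the light's origin lies when home, axes parallel to the light's. x is the way the light slides on (lens end last), z up. Inside 28 wide, 9.5 high, under two lips (gap 17, tops 12.5 above the floor): 2 play each way sideways, 3.5 in height. It bears 22 N, no more.
- bracket_mouth (a point): Middle of the open end of the channel, at floor height, 33 before home: the only way in for the shoe, sliding along +x. The mouth is flared: from 20 to 33 before home the walls, floor and lips spread by 3 to 4; it is at most 46 wide there and 15.5 high above the floor. Axes as the bracket's.
- bracket_catch (a point): Spring catch in the channel floor, standing up 5. The shoe's ramp meets it some 16 before home; the push rises to a peak (4 to 14 N), eases over 2 mm and is gone when the catch snaps up in the shoe's notch, in the last 1.5 before home; there a hard end wall stops the shoe. Strap-held: over about 2 N the whole bracket creeps 1 to 15 along +x (not known beforehand) till taut, and stays.
- switch_top (a point): Middle of the top of the round rubber button (16 across) on the light's upper face, 14 mm towards the back end from the light's origin, 51 above the shoe's underside, standing 5 proud of the housing. It is pressed straight down; axes as the light's.
- switch (a joint): Travel of that button in m: 0 out, 0.0037 fully down on a hard stop. A spring button: it starts to move at about 1.5 N, takes about 4.5 N fully down, and springs back when let go.
- tail_light: Small rear light, 28 x 36 x 50, standing on the bench. Origin in its underside. To be left alone.
- multitool: Folded hex-key multitool, 68 x 26 x 20, lying on the bench. Origin in its underside. To be left alone.
- pedal: Flat platform pedal, about 95 x 95 x 26, lying on the bench. To be left alone.
- sprocket: Steel sprocket, 72 across, 6 thick, lying on the bench. To be left alone.
- spanner: Cone spanner, 160 long, lying on the bench. To be left alone.
- lube_bottle: Chain oil bottle with a drip tip, 45 across, 130 high. To be left alone.
- grease_tub: Grease tub, 72 across, 60 high. To be left alone.
Mind the look-alikes: they are no part of the job. Leave any brown or yellow look-alike of the light alone.

How it is judged:
On the way, in this order (a step that is already met when the one before it is completed fails the run):
1. the light is pushed home in the bracket and the catch has snapped (within 1.5 mm of home) (x of light in the frame of bracket between -0.0016 and 0.003 m and distance between light and bracket below 0.005 m and angle between the x axis of light and the x axis of bracket, either way round below 0.15 rad), for 0.2 s.
2. the button is pressed down (3 mm or more of its 3.7) (value of joint switch above 0.003 m), for 0.04 s.
At the end, for the whole second after the job is handed in: The light is home in the bracket, held by the catch: within 2 mm of home along the bracket and 5 mm in all, level and parallel to the bracket within 0.12 rad, at rest; after that its button has been pressed down (3 mm or more) and is out again (less than 1 mm down) (x of light in the frame of bracket between -0.002 and 0.003 m and distance between light and bracket below 0.005 m and angle between the x axis of light and the x axis of bracket, either way round below 0.12 rad and angle between light's own z axis and vertical below 0.12 rad and value of joint switch below 0.001 m and linear speed of light below 0.02 m/s); the robot touches nothing.
It fails at once if the light is forced: more than 22 N between light and bracket (contact force between light and bracket above 22 N).
It fails at once if another thing on the bench is moved by more than 30 mm (distance of any of tail_light, multitool, pedal, sprocket, spanner, lube_bottle, grease_tub from where it was at the start of the episode above 0.03 m).
It also fails if it takes over 72 s, if anything falls off the work surface, if the arm or the gripper's body presses on something with over 40 N, if the wrist force passes 120 N, or if a joint passes its speed limit or range.

## Robot

A 6-joint arm with a two-finger parallel gripper is mounted at the origin on the work surface. World frame = base frame: x ahead of the robot, y to its left, z up, the work surface at z = 0. Lengths are in m, angles in rad, forces in N, time in s.
With the tool pointing down it reaches from about 0.325 to 0.9 m from the base axis. Payload 6.1 kg.
Tool frame: the origin (TCP) lies midway between the tips of the shut fingers; the grasp point (between the pads) lies 19 mm behind it; z points along the fingers, x is the direction in which the jaws open and shut, and the axes are right-handed (so a half turn about z gives the same grasp; the last joint's range is limited). The gripper opens to 87 mm and grips with 3 to 60 N. Pads are 19 mm wide; open, the fingers measure 117 mm over their backs; the gripper's body (75 mm by 190 mm) begins 51 mm behind the grasp point.
Start: joints at [-1.35, 0.22, 1.526, -0, 1.395, -0.126], TCP at [0.212, -0.588, 0.223] pointing down, gripper open.
Joint ranges: [-2.98, 2.98], [-0.91, 2.08], [0.09, 2.57], [-1.24, 4.39], [0.2, 2.65], [-2.68, 2.68]. Speed limits (rad/s): [2.57, 2.57, 3.01, 3.14, 3.14, 3.14].

## Interface

Orientations are given as a unit quaternion [w, x, y, z].
In Python, from workcell import * gives the robot as it stands. The module is installed in compiled form; this text tells all that it offers.
- The arm moves only by the tool drive_tool, never from a script. Its argument "moves" is a list that holds one entry, the list of rows, each a list of 7 numbers: the shift along the tool's x, y, z in m, then the turn, a rotation vector about the tool's x, y, z in rad, then the opening, from 0 (shut) to 1 (fully open). A call has 1 to 12 rows; each row is the pose to reach, as a shift and turn from the pose commanded when the call began, along the tool's axes at that moment; what a row does not reach only later rows make up. A row lasts 1/8 s, in which the tool goes at most 62.5 mm and 10.7 degrees, less where a joint would pass 70% of its speed; a pose out of reach is approached as far as the arm can. A call with a gripper value outside its range is refused whole. The fingers move at their own pace and stop on an object; "grip_force" is the grip in N (left out, the last holds). Time passes only in rows, so rows that repeat a pose let the fingers close. It gives the time, the measured TCP pose, the force and the opening at its end, in the units of the state.
- read_state(): the state, without advancing time (a new reading comes with each control period).
- camera(name): name is "scene" or "top" or "wrist"; returns (picture, depth): 384x512x3 uint8, red, green, blue; 384x512 float32, m along the optical axis (not along the pixel's ray), 0 where there is no reading.
- camera_model(name): a dict with "intrinsics" (3x3 intrinsics, pixels), "k1" (the pictures are not rectified: a ray, as slopes to the right and down, at radius r is drawn at 1 + k1 r^2 times it, then the intrinsics apply), "world_to_cam" (4x4, takes a point from world to camera coordinates). Camera axes: x right, y up, looking along -z (the intrinsics and any distortion apply to the point x, -y, -z); pixel columns grow to the right and rows downward; lengths in m; the calibration is good to about 2 mm. A picture is of the moment at which its call begins: read the wrist's pose just before it. camera_model takes no time and is no camera call; for the wrist camera it gives the pose at the moment of the call.
- hand_in(): hands the job in, once; it reports no verdict.
The state is a dict: "time_s": time; "joints": joint angles; "joint_vel": joint speeds; "tau": joint torques, N m; "eef_pos": TCP position; "tool_rot": TCP orientation; "contact_force": force on the tool from outside, world axes, zero at the start; "moment": the same for the moment, N m; "grip_width": finger opening in m.
Only numpy, scipy, OpenCV 4.12 (cv2) and the standard library are available. Lean on these libraries where they do the work, as an engineer would, in place of code of your own. Each camera call takes 0.05 s, during which the arm holds its last target. There are 200 camera calls.

## Working session

There is one attempt and no reset: what is moved stays moved. The work goes in short steps, Python scripts to look and compute and a tool call to move; the robot and the scene stay as the last step left them, time stands still between calls to the robot, and variables do not carry over. Pictures are saved under pics/ and viewed, about 8 in all and at most 12, crops included, and the job is handed in when it is done.

Besides the shell and the picture viewer there is one more tool, called as name([rows], argument=value, ...), one row to a line, values as JSON. drive_tool: Moves the arm, as the interface text tells. Its arguments: {"type":"object","properties":{"moves":{"type":"array"},"grip_force":{"type":"number"}},"required":["moves"]}

```bash
mkdir -p pics; cat > h.py <<'E'
import numpy as np, cv2
from workcell import *
def snap(name):
    m=camera_model(name); im,d=camera(name); np.savez(f'{name}.npz',im=im,d=d,K=m['intrinsics'],k1=m['k1'],T=m['world_to_cam']); return im,d,m
def load(name):
    f=np.load(f'{name}.npz'); return f['im'],f['d'],dict(intrinsics=f['K'],k1=float(f['k1']),world_to_cam=f['T'])
def rays(m,uv):
    K=np.array(m['intrinsics']);uv=np.asarray(uv,float).reshape(-1,1,2)
    s=cv2.undistortPoints(uv,K,np.array([m['k1'],0,0,0.])).reshape(-1,2)
    return np.c_[s[:,0],-s[:,1],-np.ones(len(s))]
def pts(m,uv,depth):
    T=np.array(m['world_to_cam']);p=rays(m,uv)*np.asarray(depth).reshape(-1,1)
    return (p-T[:3,3])@T[:3,:3]
def plane(m,uv,z):
    T=np.array(m['world_to_cam']);d=rays(m,uv)@T[:3,:3];o=-T[:3,:3].T@T[:3,3]
    return o+d*((z-o[2])/d[:,2])[:,None]
def cloud(m,d):
    v,u=np.mgrid[0:d.shape[0],0:d.shape[1]]
    P=pts(m,np.c_[u.ravel(),v.ravel()],d.ravel()).reshape(*d.shape,3); P[d==0]=np.nan; return P
E
python3 - <<'E'
from h import *
for n in('scene','top','wrist'):
    im,d,m=snap(n); cv2.imwrite(f'pics/{n}1.png',im[...,::-1]); T=np.array(m['world_to_cam']);print(n,(-T[:3,:3].T@T[:3,3]).round(3),-T[2,:3].round(2),m['intrinsics'][0][0])
s=read_state();print({k:np.round(v,3) for k,v in s.items()})
E
```

```text
scene [1.476 0.367 0.812] [-0.75 -0.32 -0.58] 446.6157034894692
top [ 0.413 -0.023  1.18 ] [ 0.17  0.01 -0.98] 346.69589840051594
wrist [ 0.279 -0.563  0.383] [-0.25 -0.09 -0.97] 269.66974643201877
{'time_s': np.float64(0.15), 'joints': array([-1.35 ,  0.221,  1.527, -0.   ,  1.395, -0.126]), 'joint_vel': array([ 0.   , -0.002, -0.002,  0.   ,  0.   ,  0.001]), 'tau': array([ 1.0000e-03, -4.9519e+01, -3.8788e+01,  7.0000e-02,  5.3000e-02,
       -0.0000e+00]), 'eef_pos': array([ 0.212, -0.587,  0.222]), 'tool_rot': array([-0.   ,  0.818, -0.575, -0.001]), 'contact_force': array([-0.414,  0.061, -0.152]), 'moment': array([ 0.058, -0.015, -0.013]), 'grip_width': np.float64(0.087)}
```

View pics/scene1.png

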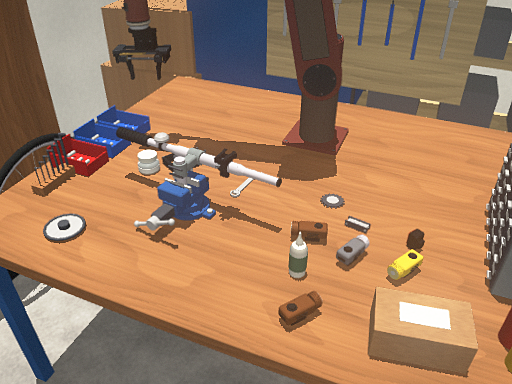

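View pics/top1.png

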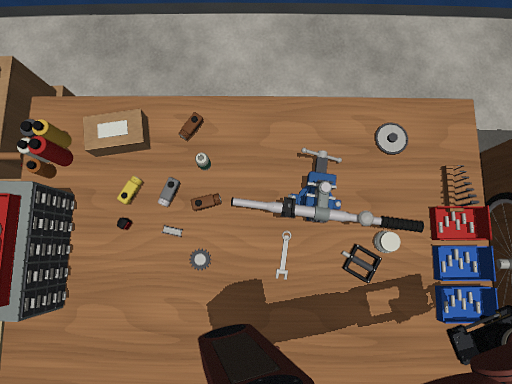

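Scene: the grey light is at scene (352,250) / top (170,190). The black bracket on the bar is at scene (226,160) / top (288,207). Next I'll measure both from the depth images and take enlarged crops.

```bash
python3 - <<'E'
from h import *
for n,lb,bb in(('top',(150,170,190,212),(270,190,308,222)),('scene',(332,228,376,270),(205,140,250,185))):
    im,d,m=load(n);P=cloud(m,d)
    for nm,(a,b,c,e) in(('light',lb),('brk',bb)):
        Q=P[b:e,a:c];I=im[b:e,a:c].astype(int)
        cr=cv2.resize(im[b:e,a:c],None,fx=9,fy=9,interpolation=cv2.INTER_CUBIC);cv2.imwrite(f'{n}{nm}.png',cr[...,::-1])
        if nm=='light':
            k=(Q[...,2]>.03)&(Q[...,2]<.06)
        else: k=(Q[...,2]>.14)&(I.max(-1)<75)
        q=Q[k];print(n,nm,len(q),np.nanmean(q,0).round(4),np.percentile(q,[2,50,98],axis=0).round(4).tolist())
        r=cv2.minAreaRect((q[:,:2]*1000).astype(np.float32));print(r)
    print()
ims=[cv2.imread(f'{n}{k}.png') for n in('top','scene') for k in('light','brk')]
C=np.zeros((810,820,3),np.uint8)
for i,x in enumerate(ims): 
    x=cv2.resize(x,(400,int(400*x.shape[0]/x.shape[1])))[:400]; C[(i//2)*405:(i//2)*405+x.shape[0],(i%2)*410:(i%2)*410+400]=x
cv2.imwrite('pics/c1.png',cv2.resize(C,(600,592)))
E
```

```text
top light 349 [0.5954 0.2698 0.0434] [[0.5506, 0.2413, 0.0333], [0.5968, 0.2695, 0.0439], [0.6409, 0.2992, 0.0508]]
((595.9548950195312, 271.2645568847656), (40.182884216308594, 97.32278442382812), 67.67475891113281)
top brk 239 [ 0.5303 -0.118   0.177 ] [[0.505, -0.1349, 0.163], [0.5294, -0.1181, 0.181], [0.5576, -0.0983, 0.1874]]
((520.3115844726562, -118.88025665283203), (76.01302337646484, 72.59700012207031), 43.71197509765625)

scene light 509 [0.6087 0.2722 0.0444] [[0.5591, 0.2417, 0.0306], [0.6116, 0.2726, 0.0459], [0.6487, 0.3005, 0.0521]]
((601.2760620117188, 272.15765380859375), (41.20985412597656, 99.20721435546875), 67.67414093017578)
scene brk 195 [ 0.5426 -0.1167  0.1734] [[0.5063, -0.1362, 0.1442], [0.5485, -0.1153, 0.177], [0.5637, -0.0971, 0.1882]]
((535.0465698242188, -117.09896850585938), (40.56466293334961, 57.733707427978516), 84.395263671875)
```

View pics/c1.png

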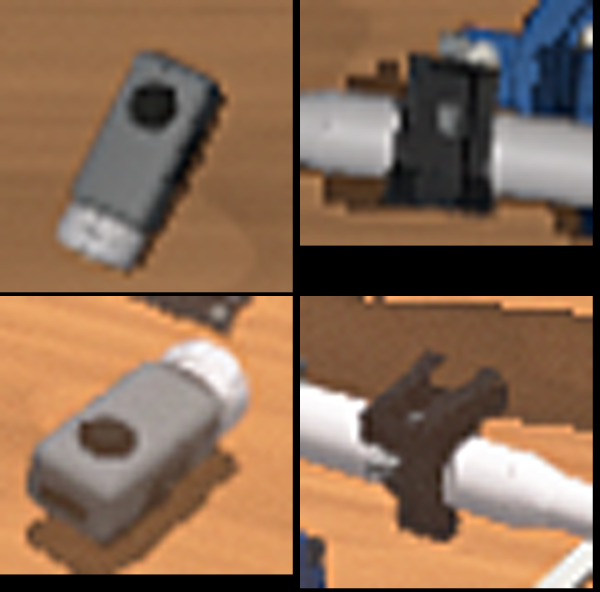

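The lens end of the light faces the robot and the button faces away; its yaw is about -22°. The bracket's flared mouth is on the robot side, so it slides on along about +x. Next: check obstacle heights and work out a move to a wrist view over the bracket.

```bash
cat >> h.py <<'E'
from scipy.spatial.transform import Rotation as R
def rot(yaw):  # tool down, tool x at world angle yaw+90deg (light y), tool y along light x
    c,s=np.cos(yaw),np.sin(yaw); return R.from_matrix(np.array([[-s,c,0],[c,s,0],[0,0,-1]]).T.reshape(3,3).T)
def go(pos,yaw,ref=None,refR=None):
    s=read_state(); p=np.array(s['eef_pos']) if ref is None else np.array(ref)
    q=s['tool_rot']; R0=R.from_quat([q[1],q[2],q[3],q[0]]) if refR is None else refR
    Rt=rot(yaw); d=R0.inv().apply(np.array(pos)-p); w=(R0.inv()*Rt).as_rotvec()
    print('t',s['time_s'],'p',p.round(4),'F',np.round(s['contact_force'],2),'w',round(float(s['grip_width']),4)); print('shift',d.round(4),'rotvec',w.round(4)); return d,w
E
python3 - <<'E'
from h import *
print(rot(0).as_matrix())
im,d,m=load('top');P=cloud(m,d)
# max heights along the bar
for x0 in np.arange(.40,.76,.04):
    print(round(x0,2),[ (lambda q: round(float(np.nanpercentile(q,98)),3) if q.size>3 else 0)(P[...,2][(P[...,0]>x0)&(P[...,0]<x0+.04)&(P[...,1]>y0)&(P[...,1]<y0+.04)]) for y0 in np.arange(.08,-.5,-.04)])
go([.53,-.118,.30],0)
E
```

```text
[[ 0.  1.  0.]
 [ 1.  0.  0.]
 [ 0.  0. -1.]]
0.4 [0.004, 0.003, 0.003, 0.003, 0.003, 0.008, 0.008, 0.003, 0.003, 0.003, 0.017, 0.027, 0.026, 0.061, 0.063]
0.44 [0.003, 0.003, 0.003, 0.003, 0.003, 0.007, 0.009, 0.004, 0.003, 0.003, 0.003, 0.002, 0.004, 0.155, 0.162]
0.48 [0.003, 0.003, 0.003, 0.003, 0.004, 0.187, 0.185, 0.168, 0.172, 0.166, 0.165, 0.19, 0.176, 0.168, 0.168]
0.52 [0.042, 0.161, 0.161, 0.162, 0.165, 0.186, 0.187, 0.17, 0.171, 0.163, 0.158, 0.18, 0.003, 0.003, 0.004]
0.56 [0.051, 0.002, 0.093, 0.003, 0.003, 0.171, 0.172, 0.113, 0.181, 0.178, 0.021, 0.003, 0.004, 0.003, 0.003]
0.6 [0.003, 0.003, 0.003, 0.003, 0.003, 0.003, 0.004, 0.112, 0.179, 0.166, 0.003, 0.004, 0.004, 0.003, 0.003]
0.64 [0.003, 0.003, 0.003, 0.004, 0.003, 0.004, 0.003, 0.107, 0.11, 0.109, 0.002, 0.003, 0.002, 0.003, 0.003]
0.68 [0.002, 0.003, 0.004, 0.003, 0.003, 0.003, 0.002, 0.003, 0.066, 0.068, 0.032, 0.003, 0.003, 0.004, 0.004]
0.72 [0.004, 0.003, 0.003, 0.002, 0.003, 0.003, 0.003, 0.086, 0.071, 0.067, 0.032, 0.003, 0.004, 0.004, 0.014]
t 0.15 p [ 0.2123 -0.5873  0.2217] F [-0.41  0.06 -0.15] w 0.087
shift [-0.3335 -0.4583 -0.0777] rotvec [-2.1000e-03  1.0000e-04 -2.7948e+00]
```

drive_tool([
  [[0, 0, -0.06, 0, 0, -0.18, 1], [-0.04, -0.05, -0.078, 0, 0, -0.36, 1], [-0.08, -0.1, -0.078, 0, 0, -0.54, 1], [-0.12, -0.15, -0.078, 0, 0, -0.72, 1], [-0.16, -0.2, -0.078, 0, 0, -0.9, 1], [-0.19, -0.25, -0.078, 0, 0, -1.08, 1], [-0.22, -0.3, -0.078, 0, 0, -1.26, 1], [-0.25, -0.34, -0.078, 0, 0, -1.44, 1], [-0.28, -0.38, -0.078, 0, 0, -1.62, 1], [-0.3, -0.42, -0.078, 0, 0, -1.8, 1], [-0.32, -0.44, -0.078, 0, 0, -1.98, 1], [-0.3335, -0.4583, -0.078, 0, 0, -2.16, 1]],
])

```text
time_s: 1.65
eef_pos: [0.5304, -0.1169, 0.3001]
tool_rot: [-0.0, 0.891, 0.454, -0.0]
contact_force: [-0.1, 0.3, 0.5]
grip_width: 0.0873
```

drive_tool([
  [[0, 0, 0, 0, 0, -0.18, 1], [0, 0, 0, 0, 0, -0.36, 1], [0, 0, 0, 0, 0, -0.54, 1], [0, 0, 0, 0, 0, -0.635, 1], [0, 0, 0, 0, 0, -0.635, 1], [0, 0, 0, 0, 0, -0.635, 1]],
])

```text
time_s: 2.4
eef_pos: [0.53, -0.1183, 0.3004]
tool_rot: [-0.0, 0.708, 0.707, -0.0]
contact_force: [0.4, -0.3, -0.8]
grip_width: 0.0871
```

```bash
python3 - <<'E'
from h import *
im,d,m=snap('wrist');cv2.imwrite('pics/w2.png',im[...,::-1]);T=np.array(m['world_to_cam']);print((-T[:3,:3].T@T[:3,3]).round(3))
print(read_state()['joints'])
go([.53,-.118,.30],0)
E
```

```text
[ 0.458 -0.118  0.462]
[-3.64965641e-01 -1.69499634e-02  1.63752784e+00 -4.62041701e-06
  1.52128762e+00 -1.93439276e+00]
t 2.45 p [ 0.53   -0.1184  0.3004] F [-0.44 -0.38  0.85] w 0.0872
shift [ 0.0004 -0.      0.0004] rotvec [-0.0003 -0.0001 -0.0014]
```

View pics/w2.png

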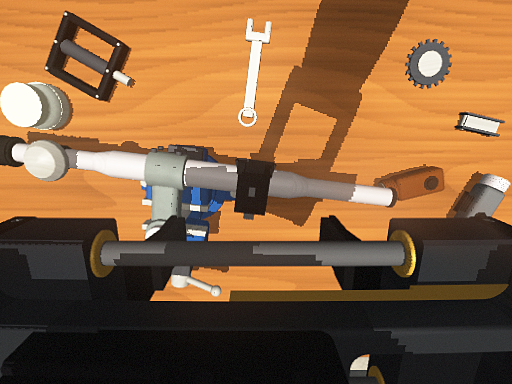

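The wrist view shows the bracket at (253,187), mouth up in the image (robot side), with the bar running across. I'll measure it using the lip tops and edges.

```bash
python3 - <<'E'
from h import *
im,d,m=load('wrist');P=cloud(m,d)
a,b,c,e=225,150,285,222
Q=P[b:e,a:c];I=im[b:e,a:c].astype(int);Z=Q[...,2]
k=(I.max(-1)<70)&(Z>.165)
n,l,st,_=cv2.connectedComponentsWithStats(k.astype(np.uint8));j=1+st[1:,4].argmax();k=l==j
q=Q[k];print(st[j],np.percentile(q,[1,5,50,95,99],axis=0).round(4).tolist())
h,ed=np.histogram(q[:,2],bins=np.arange(.16,.2,.002));print(list(zip(ed.round(3),h)))
# row-wise extents
for r in range(0,e-b,3):
    if k[r].any():
        cc=np.flatnonzero(k[r]);print(r+b,cc[0]+a,cc[-1]+a,Q[r,cc[0]].round(4),Q[r,cc[-1]].round(4), 'mid z',Z[r,cc].round(3)[::3])
cv2.imwrite('pics/w2c.png',cv2.resize(im[b:e,a:c],None,fx=8,fy=8,interpolation=cv2.INTER_CUBIC)[...,::-1])
E
```

```text
[   9    8   42   57 1725] [[0.5016, -0.1361, 0.1686], [0.504, -0.134, 0.1698], [0.5276, -0.1174, 0.1812], [0.5562, -0.1015, 0.1862], [0.5583, -0.0969, 0.1872]]
[(np.float64(0.16), np.int64(0)), (np.float64(0.162), np.int64(0)), (np.float64(0.164), np.int64(0)), (np.float64(0.166), np.int64(4)), (np.float64(0.168), np.int64(98)), (np.float64(0.17), np.int64(259)), (np.float64(0.172), np.int64(438)), (np.float64(0.174), np.int64(26)), (np.float64(0.176), np.int64(13)), (np.float64(0.178), np.int64(13)), (np.float64(0.18), np.int64(21)), (np.float64(0.182), np.int64(75)), (np.float64(0.184), np.int64(651)), (np.float64(0.186), np.int64(124)), (np.float64(0.188), np.int64(3)), (np.float64(0.19), np.int64(0)), (np.float64(0.192), np.int64(0)), (np.float64(0.194), np.int64(0)), (np.float64(0.196), np.int64(0)), (np.float64(0.198), np.int64(0))]
159 236 249 [ 0.5009 -0.1356  0.1734] [ 0.5014 -0.1216  0.1701] mid z [0.173 0.171 0.169 0.169 0.169]
162 236 272 [ 0.5027 -0.1351  0.1825] [ 0.505  -0.0964  0.1683] mid z [0.182 0.186 0.186 0.186 0.168 0.169 0.169 0.169 0.168 0.169 0.169 0.169
 0.
[... 1627 characters left out ...]
173 0.172 0.172 0.185 0.184 0.185]
201 235 266 [ 0.5448 -0.1368  0.1844] [ 0.5444 -0.1034  0.1857] mid z [0.184 0.185 0.185 0.173 0.172 0.172 0.173 0.173 0.184 0.186 0.185]
204 235 266 [ 0.5479 -0.1368  0.1853] [ 0.548  -0.1033  0.1852] mid z [0.185 0.185 0.186 0.173 0.173 0.173 0.173 0.172 0.184 0.185 0.185]
207 235 265 [ 0.5513 -0.1368  0.1853] [ 0.5514 -0.1044  0.1851] mid z [0.185 0.186 0.185 0.173 0.172 0.173 0.174 0.173 0.185 0.185 0.185]
210 234 265 [ 0.555  -0.1381  0.1843] [ 0.5547 -0.1044  0.1855] mid z [0.184 0.185 0.184 0.184 0.182 0.181 0.181 0.179 0.184 0.186 0.185]
213 244 264 [ 0.5633 -0.1276  0.1712] [ 0.5583 -0.1054  0.1851] mid z [0.171 0.185 0.185 0.185 0.186 0.185 0.186]
```

View pics/w2c.png

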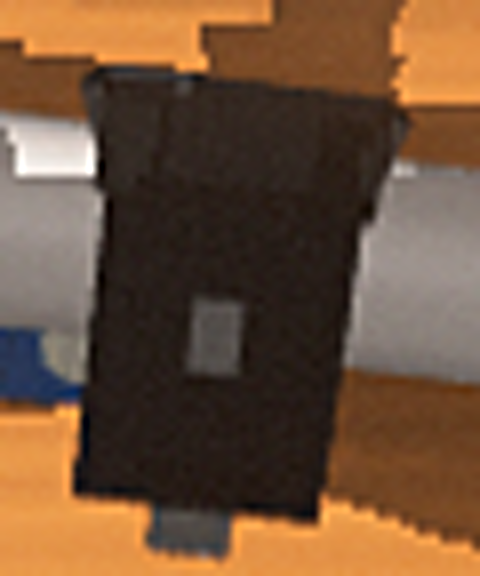

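```bash
python3 - <<'E'
from h import *
im,d,m=load('wrist');P=cloud(m,d)
a,b,c,e=225,150,285,222
I=im[b:e,a:c].astype(int);Z=P[b:e,a:c,2];k=(I.max(-1)<70)&(Z>.182)
L=[];Rr=[]
for r in range(180-b,210-b):
    cc=np.flatnonzero(k[r]);L.append((cc[0]+a-.5,r+b));Rr.append((cc[-1]+a+.5,r+b))
l=plane(m,L,.1853);r=plane(m,Rr,.1853)
for s in(l,r):
    f=np.polyfit(s[:,0],s[:,1],1);print(f,np.polyval(f,.54))
cr=lambda p:[(225+x/8-.5,150+y/8-.5) for x,y in p]
print('mouth lip tops',plane(m,cr([(92,72),(405,112)]),.188).round(4),'end',plane(m,cr([(75,497),(320,522)]),.1853).round(4))
print('catch',plane(m,cr([(190,298),(243,300),(240,377),(187,374)]),.177).round(4))
E
```

```text
[-0.12949204 -0.06650687] -0.13643257410478227
[-0.12707688 -0.03365913] -0.10228064472352502
mouth lip tops [[ 0.4982 -0.1347  0.188 ]
 [ 0.5035 -0.0946  0.188 ]] end [[ 0.5566 -0.1382  0.1853]
 [ 0.5602 -0.1048  0.1853]]
catch [[ 0.5308 -0.1225  0.177 ]
 [ 0.5311 -0.1153  0.177 ]
 [ 0.5421 -0.1157  0.177 ]
 [ 0.5416 -0.123   0.177 ]]
```

```bash
python3 - <<'E'
from h import *
go([.615,.263,.22],-.39)
E
```

```text
t 2.45 p [ 0.53   -0.1184  0.3004] F [-0.44 -0.38  0.85] w 0.0872
shift [0.3815 0.0845 0.0804] rotvec [-3.000e-04 -0.000e+00  3.886e-01]
```

drive_tool([
  [[0.05, 0.012, 0, 0, 0, 0.1, 1], [0.1, 0.024, 0, 0, 0, 0.2, 1], [0.16, 0.036, 0, 0, 0, 0.3, 1], [0.22, 0.048, 0, 0, 0, 0.389, 1], [0.28, 0.06, 0, 0, 0, 0.389, 1], [0.34, 0.072, 0.02, 0, 0, 0.389, 1], [0.3815, 0.0845, 0.06, 0, 0, 0.389, 1], [0.3815, 0.0845, 0.08, 0, 0, 0.389, 1], [0.3815, 0.0845, 0.08, 0, 0, 0.389, 1], [0.3815, 0.0845, 0.08, 0, 0, 0.389, 1]],
])

```text
time_s: 3.7
eef_pos: [0.6154, 0.2621, 0.2224]
tool_rot: [0.0, 0.831, 0.556, 0.001]
contact_force: [-0.0, -1.5, 0.0]
grip_width: 0.0871
```

```bash
python3 - <<'E'
from h import *
im,d,m=snap('wrist');cv2.imwrite('pics/w3.png',im[...,::-1]);P=cloud(m,d)
k=(P[...,2]>.0425)&(P[...,2]<.0485)&(np.hypot(P[...,0]-.61,P[...,1]-.268)<.06)
hsv=cv2.cvtColor(im,cv2.COLOR_RGB2HSV);k&=hsv[...,1]<80
n,l,st,c=cv2.connectedComponentsWithStats(k.astype(np.uint8));j=1+st[1:,4].argmax();print(st[j],c[j]);k=l==j
q=P[k];r=cv2.minAreaRect((q[:,:2]*1000).astype(np.float32));print('top face',r,np.median(q[:,2]))
kb=(P[...,2]>.0485)&(P[...,2]<.055)&(np.hypot(P[...,0]-.61,P[...,1]-.268)<.06)&(im.max(-1)<70)
n,l,st,c=cv2.connectedComponentsWithStats(kb.astype(np.uint8));j=1+st[1:,4].argmax();q=P[l==j]
print('button',st[j],c[j],q.mean(0),(q.max(0)-q.min(0)),plane(m,c[j][None],.051))
E
```

```text
[ 240  137   30   58 1457] [254.32052162 163.20590254]
top face ((605.6431274414062, 269.2608947753906), (37.31816482543945, 74.1285171508789), 66.9448471069336) 0.04535510531828947
button [248 173  13  13 116] [254.11206897 178.94827586] [0.61930667 0.26296634 0.05048998] [0.01460212 0.01478275 0.00348676] [[0.61919025 0.26301046 0.051     ]]
```

View pics/w3.png

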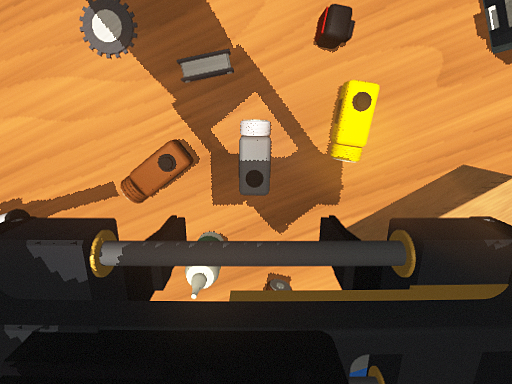

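```bash
python3 - <<'E'
from h import *
o=np.array([.6064,.2687]);y=-.4024;c,s=np.cos(y),np.sin(y)
for n in('top','scene'):
    im,d,m=load(n);P=cloud(m,d).reshape(-1,3);P=P[np.isfinite(P[:,0])]
    L=(P[:,:2]-o)@np.array([[c,-s],[s,c]]);print(n)
    for z0,w,h in((.012,60,15),(.075,130,70)):
        k=(P[:,2]>z0)&(abs(L[:,0])<h/1000)&(abs(L[:,1])<w/1000)
        H,_,_=np.histogram2d(L[k,0],L[k,1],bins=[np.arange(-h,h+1,10)/1000,np.arange(-w,w+1,10)/1000]);print(z0);print(H.astype(int))
go([.6064,.2687,.0195],y)
E
```

```text
top
0.012
[[ 0  0  0  5 10  9  8  9  0  0  0  0]
 [ 0  0  0  6  9 11  7  6  0  0  0  0]
 [ 0  0  0  6 10 11  7  6  0  0  0  0]]
0.075
[[0 0 0 0 0 0 0 0 0 0 0 0 0 0 0 0 0 0 0 0 0 0 0 0 0 0]
 [0 0 0 0 0 0 0 0 0 0 0 0 0 0 0 0 0 0 0 0 0 0 0 0 0 0]
 [0 0 0 0 0 0 0 0 0 0 0 0 0 0 0 0 0 0 0 0 0 0 0 0 0 0]
 [0 0 0 0 0 0 0 0 0 0 0 0 0 0 0 0 0 0 0 0 0 0 0 0 0 0]
 [0 0 0 0 0 0 0 0 0 0 0 0 0 0 0 0 0 0 0 0 0 0 0 0 0 0]
 [0 0 0 0 0 0 0 0 0 0 0 0 0 0 0 0 0 0 0 0 0 0 0 0 0 0]
 [0 0 0 0 0 0 0 0 0 0 0 0 0 0 0 0 0 0 0 0 0 0 0 0 0 0]
 [0 0 0 0 0 0 0 0 0 0 0 0 0 0 0 0 0 0 0 0 0 0 0 0 0 0]
 [0 0 0 0 0 0 0 0 0 0 0 0 0 0 0 0 0 0 0 0 0 0 0 0 0 0]
 [0 0 0 0 0 0 0 0 0 0 0 0 0 0 0 0 0 0 0 0 0 0 0 0 0 0]
 [0 0 0 0 0 0 0 0 0 0 0 0 0 0 0 0 0 0 0 0 0 0 0 0 0 0]
 [0 0 0 0 0 0 0 0 0 0 0 0 0 0 0 0 0 0 0 0 0 0 0 0 0 0]
 [0 0 0 0 0 0 0 0 0 0 0 0 0 0 0 0 0 0 0 0 0 0 0 0 0 0]
 [0 0 0 0 0 0 0 0 0 0 0 0 0 0 0 0 0 0 0 0 0 0 0 0 0 0]]
scene
0.012
[[ 0  0  0  0  5  8 10 20  3  0  0  0]
 [ 0  0  0  0  9 14 10 20  7  0  0  0]
 [ 0  0  0  0  4  6 12 16  5  0  0  0]]
0.075
[[0 0 0 0 0 0 0 0 0 0 0 0 0 0 0 0 0 0 0 0 0 0 0 0 0 0]
 [0 0 0 0 0 0 0 0 0 0 0 0 0 0 0 0 0 0 0 0 0 0 0 0 0 0]
 [0 0 0 0 0 0 0 0 0 0 0 0 0 0 0 0 0 0 0 0 0 0 0 0 0 0]
 [0 0 0 0 0 0 0 0 0 0 0 0 0 0 0 0 0 0 0 0 0 0 0 0 0 0]
 [0 0 0 0 0 0 0 0 0 0 0 0 0 0 0 0 0 0 0 0 0 0 0 0 0 0]
 [0 0 0 0 0 0 0 0 0 0 0 0 0 0 0 0 0 0 0 0 0 0 0 0 0 0]
 [0 0 0 0 0 0 0 0 0 0 0 0 0 0 0 0 0 0 0 0 0 0 0 0 0 0]
 [0 0 0 0 0 0 0 0 0 0 0 0 0 0 0 0 0 0 0 0 0 0 0 0 0 0]
 [0 0 0 0 0 0 0 0 0 0 0 0 0 0 0 0 0 0 0 0 0 0 0 0 0 0]
 [0 0 0 0 0 0 0 0 0 0 0 0 0 0 0 0 0 0 0 0 0 0 0 0 0 0]
 [0 0 0 0 0 0 0 0 0 0 0 0 0 0 0 0 0 0 0 0 0 0 0 0 0 0]
 [0 0 0 0 0 0 0 0 0 0 0 0 0 0 0 0 0 0 0 0 0 0 0 0 0 0]
 [0 0 0 0 0 0 0 0 0 0 0 0 0 0 0 0 0 0 0 0 0 0 0 0 0 0]
 [0 0 0 0 0 0 0 0 0 0 0 0 0 0 0 0 0 0 0 0 0 0 0 0 0 0]]
t 3.75 p [0.6157 0.2622 0.2229] F [0.23 0.58 1.1 ] w 0.0871
shift [ 0.0021 -0.0116  0.2034] rotvec [ 0.0027 -0.002   0.0118]
```

drive_tool([
  [[0.002, -0.0116, 0.05, 0, 0, 0.012, 0.8], [0.002, -0.0116, 0.1, 0, 0, 0.012, 0.8], [0.002, -0.0116, 0.13, 0, 0, 0.012, 0.8], [0.002, -0.0116, 0.13, 0, 0, 0.012, 0.8], [0.002, -0.0116, 0.13, 0, 0, 0.012, 0.8], [0.002, -0.0116, 0.13, 0, 0, 0.012, 0.8]],
])

```text
time_s: 4.5
eef_pos: [0.6065, 0.2697, 0.0937]
tool_rot: [0.001, 0.834, 0.552, 0.002]
contact_force: [0.3, -0.9, 1.0]
grip_width: 0.0695
```

```bash
python3 - <<'E'
from h import *
go([.6064,.2687,.0195],-.4024)
E
```

```text
t 4.5 p [0.6065 0.2697 0.0937] F [ 0.29 -0.89  1.02] w 0.0695
shift [-0.0012  0.      0.0742] rotvec [ 0.0037 -0.0031  0.0012]
```

drive_tool([
  [[-0.001, 0, 0.04, 0, 0, 0, 0.8], [-0.001, 0, 0.065, 0, 0, 0, 0.8], [-0.001, 0, 0.074, 0, 0, 0, 0.8], [-0.001, 0, 0.074, 0, 0, 0, 0.8], [-0.001, 0, 0.074, 0, 0, 0, 0.8], [-0.001, 0, 0.074, 0, 0, 0, 0.0], [-0.001, 0, 0.074, 0, 0, 0, 0.0], [-0.001, 0, 0.074, 0, 0, 0, 0.0], [-0.001, 0, 0.074, 0, 0, 0, 0.0], [-0.001, 0, 0.074, 0, 0, 0, 0.0], [-0.001, 0, 0.074, 0, 0, 0, 0.0]],
], grip_force=40)

```text
time_s: 5.88
eef_pos: [0.6042, 0.2686, 0.0166]
tool_rot: [-0.0, 0.834, 0.552, 0.0]
contact_force: [-0.6, -0.7, 0.7]
grip_width: 0.0397
```

drive_tool([
  [[0, 0, 0, 0, 0, 0, 0.6], [0, 0, 0, 0, 0, 0, 0.6], [0, 0.002, -0.003, 0, 0, 0, 0.6], [0, 0.002, -0.003, 0, 0, 0, 0.6], [0, 0.002, -0.003, 0, 0, 0, 0.6], [0, 0.002, -0.003, 0, 0, 0, 0.0], [0, 0.002, -0.003, 0, 0, 0, 0.0], [0, 0.002, -0.003, 0, 0, 0, 0.0], [0, 0.002, -0.003, 0, 0, 0, 0.0], [0, 0.002, -0.003, 0, 0, 0, 0.0], [0, 0.002, -0.003, 0, 0, 0, 0.0]],
], grip_force=40)

```text
time_s: 7.25
eef_pos: [0.6059, 0.2677, 0.0195]
tool_rot: [-0.0, 0.834, 0.552, -0.0]
contact_force: [0.1, -0.4, -1.0]
grip_width: 0.0395
```

```bash
python3 - <<'E'
from h import *
go([.60,.26,.3],-.4024)
im,d,m=snap('wrist');P=cloud(m,d);s=read_state();q=s['tool_rot'];Rt=R.from_quat([q[1],q[2],q[3],q[0]])
# button & top face in tool frame
near=np.hypot(P[...,0]-.61,P[...,1]-.268)<.06
kb=(P[...,2]>.0485)&(P[...,2]<.055)&near&(im.max(-1)<75)
print('btn px',kb.sum()); g=P[kb]; print(g.mean(0),g.max(0)-g.min(0)); print('btn in tool',Rt.inv().apply(g.mean(0)-s['eef_pos']).round(4))
cv2.imwrite('pics/w4.png',im[...,::-1])
E
```

```text
t 7.25 p [0.6059 0.2677 0.0195] F [ 0.11 -0.41 -0.99] w 0.0395
shift [-0.0094 -0.0025 -0.2805] rotvec [-0.0001  0.0001  0.0016]
btn px 714
[0.61262734 0.26486566 0.05071426] [0.04393663 0.05743532 0.00647159]
btn in tool [-0.      0.0073 -0.0312]
```

drive_tool([
  [[0, 0, -0.03, 0, 0, 0, 0], [0, 0, -0.08, 0, 0, 0, 0], [0, 0, -0.13, 0, 0, 0, 0], [0, 0, -0.18, 0, 0, 0, 0], [0, 0, -0.23, 0, 0, 0, 0], [0, 0, -0.28, 0, 0, 0, 0], [0, 0, -0.28, 0, 0, 0, 0], [0, 0, -0.28, 0, 0, 0, 0]],
])

```text
time_s: 8.3
eef_pos: [0.6055, 0.2675, 0.2983]
tool_rot: [-0.0, 0.834, 0.552, -0.001]
contact_force: [0.9, -1.0, -2.5]
grip_width: 0.0397
```

```bash
python3 - <<'E'
from h import *
go([.4642,-.1099,.30],-.128)
E
```

```text
t 8.3 p [0.6055 0.2675 0.2983] F [ 0.86 -0.98 -2.52] w 0.0397
shift [-0.4026  0.0171 -0.0013] rotvec [-0.0013  0.0009 -0.2728]
```

drive_tool([
  [[-0.04, 0, 0, 0, 0, 0, 0], [-0.09, 0.004, 0, 0, 0, -0.06, 0], [-0.14, 0.007, 0, 0, 0, -0.12, 0], [-0.19, 0.01, 0, 0, 0, -0.18, 0], [-0.24, 0.012, 0, 0, 0, -0.24, 0], [-0.29, 0.014, 0, 0, 0, -0.273, 0], [-0.34, 0.017, 0, 0, 0, -0.273, 0], [-0.38, 0.017, 0, 0, 0, -0.273, 0], [-0.4026, 0.017, 0, 0, 0, -0.273, 0], [-0.4026, 0.017, 0, 0, 0, -0.273, 0], [-0.4026, 0.017, 0, 0, 0, -0.273, 0], [-0.4026, 0.017, 0, 0, 0, -0.273, 0]],
])

```text
time_s: 9.8
eef_pos: [0.4646, -0.1087, 0.2989]
tool_rot: [-0.001, 0.75, 0.661, -0.0]
contact_force: [-0.5, -0.0, -2.3]
grip_width: 0.04
```

```bash
python3 - <<'E'
from h import *
go([.4642,-.1099,.1938],-.128)
E
```

```text
t 9.8 p [ 0.4646 -0.1087  0.2989] F [-0.51 -0.04 -2.3 ] w 0.04
shift [-0.0013 -0.0002  0.1051] rotvec [-0.0011 -0.0006  0.0015]
```

drive_tool([
  [[-0.001, 0, 0.05, 0, 0, 0, 0], [-0.001, 0, 0.09, 0, 0, 0, 0], [-0.001, 0, 0.105, 0, 0, 0, 0], [-0.001, 0, 0.105, 0, 0, 0, 0], [-0.001, 0, 0.105, 0, 0, 0, 0], [-0.001, 0, 0.105, 0, 0, 0, 0]],
])

```text
time_s: 10.55
eef_pos: [0.4656, -0.111, 0.1964]
tool_rot: [0.001, 0.751, 0.661, 0.001]
contact_force: [-0.2, 0.1, -1.9]
grip_width: 0.04
```

```bash
python3 - <<'E'
from h import *
go([.4642,-.1099,.1938],-.128)
im,d,m=snap('scene');cv2.imwrite('pics/s4.png',np.hstack([cv2.resize(im[110:200,180:290],None,fx=5,fy=5,interpolation=cv2.INTER_CUBIC)])[...,::-1])
E
```

```text
t 10.55 p [ 0.4656 -0.111   0.1964] F [-0.23  0.07 -1.95] w 0.04
shift [ 0.0009 -0.0015  0.0026] rotvec [0.0031 0.0009 0.0003]
```

View pics/s4.png

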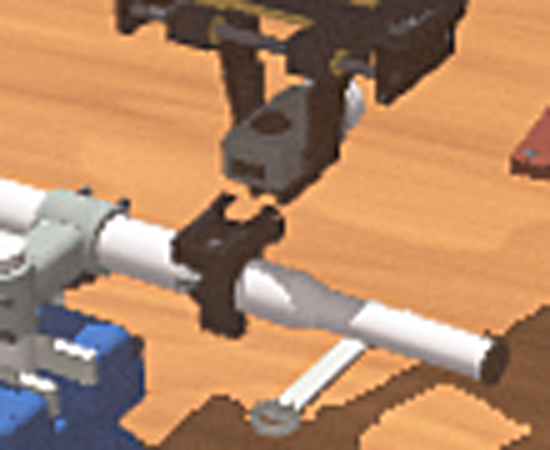

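The scene crop shows the light, held level, just in front of the bracket mouth with its button up. I'll check the lateral and height alignment in that one camera.

```bash
python3 - <<'E'
from h import *
im,d,m=load('scene');P=cloud(m,d)
u=np.array([np.cos(-.128),np.sin(-.128)]);n=np.array([-u[1],u[0]]);home=np.array([.5336,-.1188])
v,uu=np.mgrid[0:384,0:512]
win=(uu>180)&(uu<290)&(v>110)&(v<200)
hsv=cv2.cvtColor(im,cv2.COLOR_RGB2HSV)
S=(P[...,:2]-home)@u;L=(P[...,:2]-home)@n
top=win&(P[...,2]>.2155)&(P[...,2]<.2235)&(S<0)&(S>-.12)&(abs(L)<.03)
br=win&(im.max(-1)<75)&(P[...,2]>.182)&(P[...,2]<.19)&(S>-.035)&(S<.03)
for nm,k in(('top',top),('lips',br)):
    print(nm,k.sum(),'S',np.percentile(S[k],[1,50,99]).round(4),'L',np.percentile(L[k],[1,5,50,95,99]).round(4),'z',np.percentile(P[...,2][k],[5,50,95]).round(4))
for z0 in np.arange(.205,.24,.003):
    k=win&(abs(P[...,2]-z0)<.0015)&(abs(L)<.03)&(S<0)&(S>-.12); print(z0.round(4),k.sum(),end=' ')
bt=win&(P[...,2]>.2215)&(P[...,2]<.232)&(abs(L)<.025)&(S<-.03)&(S>-.09)&(im.max(-1)<75)
nn,l,st,c=cv2.connectedComponentsWithStats(bt.astype(np.uint8));j=1+st[1:,4].argmax();k=l==j
print('btn',st[j],c[j],S[k].mean(),L[k].mean(),P[...,2][k].mean()); p=plane(m,c[j][None],.1964-.0195+.051)[0];print('ray',((p[:2]-home)@u).round(4),((p[:2]-home)@n).round(4))
E
```

```text
top 98 S [-0.118  -0.0491 -0.0248] L [-0.0288 -0.0248  0.0116  0.0261  0.0273] z [0.216  0.2204 0.223 ]
lips 73 S [-0.0267  0.0005  0.0291] L [-0.0171 -0.0159  0.008   0.0178  0.019 ] z [0.1828 0.1861 0.189 ]
0.205 24 0.208 29 0.211 24 0.214 27 0.217 31 0.22 31 0.223 73 0.226 74 0.229 29 0.232 15 0.235 10 0.238 13 btn [230 133   8   4  21] [233.71428571 134.28571429] -0.048695687876984604 -8.479948500370713e-05 0.2278518256614768
ray -0.0486 -0.0
```

drive_tool([
  [[0.0009, 0, 0.0025, 0, 0, 0, 0], [0.0009, 0, 0.0025, 0, 0, 0, 0], [0.0009, 0, 0.0025, 0, 0, 0, 0], [0.0009, 0, 0.0025, 0, 0, 0, 0]],
])

```text
time_s: 11.1
eef_pos: [0.4645, -0.1098, 0.192]
tool_rot: [-0.0, 0.751, 0.661, 0.0]
contact_force: [-1.0, -0.0, -1.9]
grip_width: 0.0395
```

```bash
cat >> h.py <<'E'
def brk():
    u=np.array([np.cos(-.128),np.sin(-.128)]);n=np.array([-u[1],u[0]]);home=np.array([.5336,-.1188])
    A=np.array([(lambda s:list(s['eef_pos'])+list(s['contact_force']))(read_state()) for _ in range(3)]).mean(0)
    p=A[:3];f=A[3:];print('S',((p[:2]-home)@u).round(4),'L',((p[:2]-home)@n).round(4),'shoe z-floor',(p[2]-.0195-.1728).round(4),'Fs',(f[:2]@u).round(2),'Fl',(f[:2]@n).round(2),'Fz',f[2].round(2))
E
python3 - <<'E'
from h import *
go([.4642,-.1099,.1938],-.128);brk()
E
```

```text
t 11.1 p [ 0.4645 -0.1098  0.192 ] F [-0.97 -0.   -1.91] w 0.0395
shift [-0.0002 -0.0003 -0.0018] rotvec [-0.     -0.      0.0002]
S -0.0696 L 0.0002 shoe z-floor -0.0003 Fs -0.96 Fl -0.12 Fz -1.91
```

drive_tool([
  [[0, 0, -0.0018, 0, 0, 0, 0], [0, 0.006, -0.0018, 0, 0, 0, 0], [0, 0.012, -0.0018, 0, 0, 0, 0], [0, 0.018, -0.0018, 0, 0, 0, 0], [0, 0.023, -0.0018, 0, 0, 0, 0], [0, 0.028, -0.0018, 0, 0, 0, 0], [0, 0.028, -0.0018, 0, 0, 0, 0], [0, 0.028, -0.0018, 0, 0, 0, 0], [0, 0.028, -0.0018, 0, 0, 0, 0], [0, 0.028, -0.0018, 0, 0, 0, 0]],
])

```text
time_s: 12.35
eef_pos: [0.4922, -0.1133, 0.1939]
tool_rot: [0.0, 0.751, 0.661, 0.0]
contact_force: [0.4, -0.7, -1.9]
grip_width: 0.04
```

```bash
python3 - <<'E'
from h import *
brk()
E
```

```text
S -0.0417 L 0.0002 shoe z-floor 0.0016 Fs 0.48 Fl -0.63 Fz -1.9
```

drive_tool([
  [[0, 0.003, 0, 0, 0, 0, 0], [0, 0.006, 0, 0, 0, 0, 0], [0, 0.009, 0, 0, 0, 0, 0], [0, 0.012, 0, 0, 0, 0, 0], [0, 0.015, 0, 0, 0, 0, 0], [0, 0.018, 0, 0, 0, 0, 0], [0, 0.018, 0, 0, 0, 0, 0], [0, 0.018, 0, 0, 0, 0, 0], [0, 0.018, 0, 0, 0, 0, 0]],
])

```text
time_s: 13.48
eef_pos: [0.5101, -0.1156, 0.1938]
tool_rot: [-0.0, 0.751, 0.661, -0.0]
contact_force: [-0.4, -0.2, -2.6]
grip_width: 0.0398
```

```bash
python3 - <<'E'
from h import *
brk()
E
```

```text
S -0.0237 L 0.0002 shoe z-floor 0.0015 Fs -0.4 Fl -0.23 Fz -2.55
```

drive_tool([
  [[0, 0.002, 0, 0, 0, 0, 0], [0, 0.004, 0, 0, 0, 0, 0], [0, 0.006, 0, 0, 0, 0, 0], [0, 0.008, 0, 0, 0, 0, 0], [0, 0.008, 0, 0, 0, 0, 0], [0, 0.008, 0, 0, 0, 0, 0]],
])

```text
time_s: 14.22
eef_pos: [0.5181, -0.1166, 0.1938]
tool_rot: [-0.0, 0.751, 0.661, -0.0]
contact_force: [-0.5, -0.3, -1.5]
grip_width: 0.0399
```

drive_tool([
  [[0, 0.001, 0, 0, 0, 0, 0], [0, 0.002, 0, 0, 0, 0, 0], [0, 0.003, 0, 0, 0, 0, 0], [0, 0.003, 0, 0, 0, 0, 0], [0, 0.003, 0, 0, 0, 0, 0]],
])

```text
time_s: 14.85
eef_pos: [0.5211, -0.117, 0.1938]
tool_rot: [-0.0, 0.751, 0.661, -0.0]
contact_force: [0.1, 0.7, -1.8]
grip_width: 0.0403
```

```bash
python3 - <<'E'
from h import *
brk()
E
```

```text
S -0.0126 L 0.0002 shoe z-floor 0.0015 Fs -0.03 Fl 0.75 Fz -1.79
```

drive_tool([
  [[0, 0.001, 0, 0, 0, 0, 0], [0, 0.002, 0, 0, 0, 0, 0], [0, 0.003, 0, 0, 0, 0, 0], [0, 0.003, 0, 0, 0, 0, 0]],
])

```text
time_s: 15.35
eef_pos: [0.5239, -0.1174, 0.1939]
tool_rot: [-0.0, 0.751, 0.661, -0.0]
contact_force: [-1.8, -0.1, -0.3]
grip_width: 0.0396
```

drive_tool([
  [[0, 0.001, 0, 0, 0, 0, 0], [0, 0.002, 0, 0, 0, 0, 0], [0, 0.003, 0, 0, 0, 0, 0], [0, 0.003, 0, 0, 0, 0, 0]],
])

```text
time_s: 15.85
eef_pos: [0.5269, -0.1177, 0.1938]
tool_rot: [-0.0, 0.751, 0.661, -0.0]
contact_force: [-4.5, -0.0, 1.5]
grip_width: 0.0401
```

drive_tool([
  [[0, 0.001, 0, 0, 0, 0, 0], [0, 0.002, 0, 0, 0, 0, 0], [0, 0.002, 0, 0, 0, 0, 0]],
])

```text
time_s: 16.23
eef_pos: [0.529, -0.118, 0.1938]
tool_rot: [-0.0, 0.751, 0.661, -0.0]
contact_force: [-4.5, 0.5, 2.0]
grip_width: 0.0397
```

```bash
python3 - <<'E'
from h import *
brk()
E
```

```text
S -0.0047 L 0.0002 shoe z-floor 0.0015 Fs -4.57 Fl -0.12 Fz 2.04
```

drive_tool([
  [[0, 0.001, 0, 0, 0, 0, 0], [0, 0.002, 0, 0, 0, 0, 0], [0, 0.002, 0, 0, 0, 0, 0]],
])

```text
time_s: 16.6
eef_pos: [0.531, -0.1183, 0.1939]
tool_rot: [-0.0, 0.751, 0.661, -0.0]
contact_force: [-4.9, 0.3, 1.7]
grip_width: 0.0399
```

drive_tool([
  [[0, 0.001, 0, 0, 0, 0, 0], [0, 0.0015, 0, 0, 0, 0, 0], [0, 0.0015, 0, 0, 0, 0, 0]],
])

```text
time_s: 16.98
eef_pos: [0.5325, -0.1185, 0.1939]
tool_rot: [-0.0, 0.751, 0.661, -0.0]
contact_force: [-4.4, 0.6, 3.1]
grip_width: 0.0398
```

drive_tool([
  [[0, 0.001, 0, 0, 0, 0, 0], [0, 0.0015, 0, 0, 0, 0, 0], [0, 0.0015, 0, 0, 0, 0, 0]],
])

```text
time_s: 17.35
eef_pos: [0.5351, -0.1188, 0.1941]
tool_rot: [0.001, 0.751, 0.661, 0.001]
contact_force: [2.0, -0.2, -0.7]
grip_width: 0.0399
```

```bash
python3 - <<'E'
from h import *
brk()
im,d,m=snap('scene');a=im[110:200,180:290]
im2,d2,m2=snap('top');b=im2[180:235,255:322]
im3,d3,m3=snap('wrist')
A=cv2.resize(a,(550,450),interpolation=cv2.INTER_CUBIC);
cv2.imwrite('pics/s5.png',A[...,::-1]);cv2.imwrite('w5.png',im3[...,::-1])
E
```

```text
S 0.0015 L 0.0002 shoe z-floor 0.0018 Fs 2.03 Fl 0.04 Fz -0.67
```

View pics/s5.png

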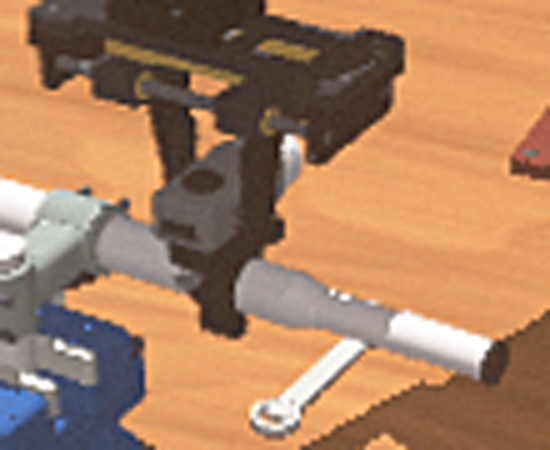

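The scene crop shows the shoe inside the bracket with the back of the light overhanging its far end. The push force rose to about 5 N and then vanished, so I'm pushing on gently to feel for the end wall.

drive_tool([
  [[0, 0.0005, 0, 0, 0, 0, 0], [0, 0.0005, 0, 0, 0, 0, 0], [0, 0.0005, 0, 0, 0, 0, 0]],
])

```text
time_s: 17.88
eef_pos: [0.5347, -0.1188, 0.194]
tool_rot: [0.0, 0.751, 0.66, 0.0]
contact_force: [3.0, -0.0, 0.7]
grip_width: 0.0402
```

drive_tool([
  [[0, 0.0005, 0, 0, 0, 0, 0], [0, 0.0005, 0, 0, 0, 0, 0], [0, 0.0005, 0, 0, 0, 0, 0]],
])

```text
time_s: 18.25
eef_pos: [0.5347, -0.1187, 0.1936]
tool_rot: [-0.0, 0.751, 0.661, -0.0]
contact_force: [1.3, -0.3, -1.5]
grip_width: 0.0398
```

drive_tool([
  [[0, 0.0005, 0, 0, 0, 0, 0], [0, 0.0005, 0, 0, 0, 0, 0], [0, 0.0005, 0, 0, 0, 0, 0]],
])

```text
time_s: 18.62
eef_pos: [0.5352, -0.1188, 0.1936]
tool_rot: [-0.0, 0.751, 0.661, -0.0]
contact_force: [0.2, 0.1, -2.6]
grip_width: 0.0398
```

drive_tool([
  [[0, 0.0005, 0, 0, 0, 0, 0], [0, 0.001, 0, 0, 0, 0, 0], [0, 0.001, 0, 0, 0, 0, 0]],
])

```text
time_s: 19.0
eef_pos: [0.5363, -0.119, 0.1938]
tool_rot: [-0.0, 0.751, 0.661, -0.0]
contact_force: [-1.2, 0.1, -1.6]
grip_width: 0.0395
```

drive_tool([
  [[0, 0.0005, 0, 0, 0, 0, 0], [0, 0.001, 0, 0, 0, 0, 0], [0, 0.001, 0, 0, 0, 0, 0]],
])

```text
time_s: 19.38
eef_pos: [0.5369, -0.119, 0.1937]
tool_rot: [-0.001, 0.751, 0.661, -0.0]
contact_force: [-5.2, -0.0, 0.9]
grip_width: 0.0398
```

drive_tool([
  [[0, 0.0005, 0, 0, 0, 0, 0], [0, 0.0005, 0, 0, 0, 0, 0]],
])

```text
time_s: 19.62
eef_pos: [0.537, -0.119, 0.1937]
tool_rot: [-0.001, 0.751, 0.661, -0.001]
contact_force: [-5.9, 0.8, 2.1]
grip_width: 0.0398
```

drive_tool([
  [[0, 0.0005, 0, 0, 0, 0, 0], [0, 0.0005, 0, 0, 0, 0, 0]],
])

```text
time_s: 19.88
eef_pos: [0.537, -0.119, 0.1937]
tool_rot: [-0.001, 0.751, 0.661, -0.001]
contact_force: [-8.6, 1.3, 3.0]
grip_width: 0.0398
```

```bash
python3 - <<'E'
from h import *
brk()
im,d,m=snap('scene');P=cloud(m,d)
u=np.array([np.cos(-.128),np.sin(-.128)]);n=np.array([-u[1],u[0]]);home=np.array([.5336,-.1188])
S=(P[...,:2]-home)@u;L=(P[...,:2]-home)@n;Z=P[...,2]
v,uu=np.mgrid[0:384,0:512];win=(uu>200)&(uu<250)&(v>130)&(v<185)
b=win&(Z>.2225)&(Z<.231)&(abs(L)<.018)&(im.max(-1)<75)
print('btn',b.sum(),S[b].mean(),L[b].mean(),Z[b].mean())
o=load  # bracket's far edge now, at lip height
for z0,z1 in((.176,.181),(.181,.187)):
    k=win&(Z>z0)&(Z<z1)&(abs(L)<.018)&(im.max(-1)<75);print('brk max S',np.percentile(S[k],[50,90,97,100]).round(4),k.sum())
k=win&(Z>.2)&(Z<.212)&(abs(L)<.016);print('back face S',np.percentile(S[k],[50,90]).round(4),k.sum())
iw,dw,mw=snap('wrist')
A=cv2.resize(im[120:190,190:270],(560,490),interpolation=cv2.INTER_CUBIC)
B=cv2.resize(iw[110:250,170:340],(680,560),interpolation=cv2.INTER_CUBIC)
cv2.imwrite('s6.png',A[...,::-1]);cv2.imwrite('pics/w6.png',B[...,::-1])
E
```

```text
S 0.0034 L 0.0002 shoe z-floor 0.0014 Fs -8.69 Fl 0.19 Fz 2.98
btn 27 0.02311898817932925 0.0008282239504981746 0.2256541822633985
brk max S [0.0256 0.0296 0.0311 0.0315] 36
brk max S [0.0202 0.0289 0.0296 0.0296] 29
back face S [0.0442 0.0458] 43
```

View pics/w6.png

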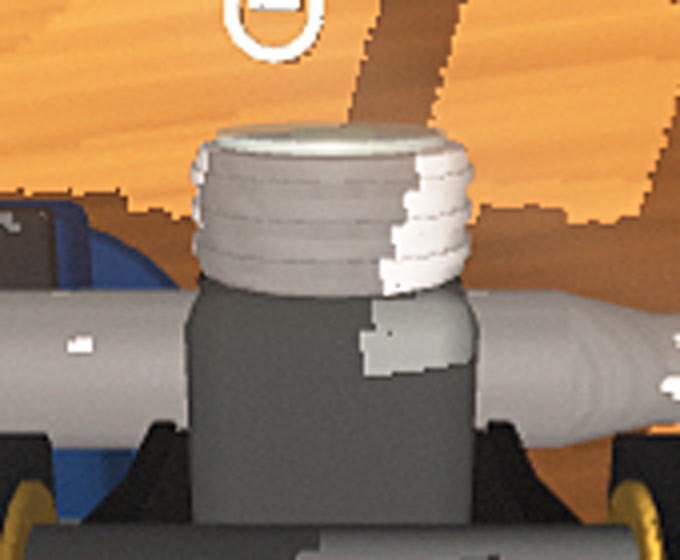

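The TCP stopped dead while the force climbed to 8.7 N, and in the scene view the back face overhangs the bracket end by about 15 mm (13 expected). Both fit the light being home. A gentle pull back will test the catch.

drive_tool([
  [[0, -0.001, 0, 0, 0, 0, 0], [0, -0.002, 0, 0, 0, 0, 0], [0, -0.0025, 0, 0, 0, 0, 0], [0, -0.0025, 0, 0, 0, 0, 0]],
])

```text
time_s: 20.48
eef_pos: [0.5365, -0.119, 0.194]
tool_rot: [0.0, 0.751, 0.66, 0.0]
contact_force: [-0.7, 0.1, -1.5]
grip_width: 0.0393
```

drive_tool([
  [[0, -0.0005, 0, 0, 0, 0, 0], [0, -0.001, 0, 0, 0, 0, 0], [0, -0.001, 0, 0, 0, 0, 0]],
])

```text
time_s: 20.85
eef_pos: [0.5352, -0.1188, 0.1939]
tool_rot: [0.0, 0.751, 0.661, 0.0]
contact_force: [1.3, 0.2, -2.3]
grip_width: 0.0397
```

drive_tool([
  [[0, -0.0005, 0, 0, 0, 0, 0], [0, -0.001, 0, 0, 0, 0, 0], [0, -0.001, 0, 0, 0, 0, 0]],
])

```text
time_s: 21.22
eef_pos: [0.5341, -0.1187, 0.1939]
tool_rot: [0.0, 0.751, 0.661, 0.0]
contact_force: [3.3, -0.1, -2.7]
grip_width: 0.0396
```

drive_tool([
  [[0, -0.0005, 0, 0, 0, 0, 0], [0, -0.001, 0, 0, 0, 0, 0], [0, -0.001, 0, 0, 0, 0, 0]],
])

```text
time_s: 21.6
eef_pos: [0.533, -0.1185, 0.1939]
tool_rot: [0.0, 0.751, 0.661, 0.0]
contact_force: [2.6, -0.6, -2.4]
grip_width: 0.0399
```

```bash
cat > ms.py <<'E'
from h import *
def ms():
    brk()
    im,d,m=snap('scene');P=cloud(m,d)
    u=np.array([np.cos(-.128),np.sin(-.128)]);n=np.array([-u[1],u[0]]);home=np.array([.5336,-.1188])
    S=(P[...,:2]-home)@u;L=(P[...,:2]-home)@n;Z=P[...,2]
    v,uu=np.mgrid[0:384,0:512];win=(uu>200)&(uu<250)&(v>130)&(v<185)
    for z0,z1 in((.176,.181),(.181,.187)):
        k=win&(Z>z0)&(Z<z1)&(abs(L)<.018)&(im.max(-1)<75)&(S>.01);print('brk',np.percentile(S[k],[50,75,90,97,100]).round(4),k.sum())
    k=win&(Z>.2)&(Z<.212)&(abs(L)<.016);print('back face S',np.percentile(S[k],[25,50,75,90]).round(4),k.sum())
    b=win&(Z>.2225)&(Z<.231)&(abs(L)<.018)&(im.max(-1)<75);print('btn',S[b].mean().round(4),b.sum())
    return im
E
python3 - <<'E'
from ms import *
a=cv2.imread('s6.png')
im=ms();A=cv2.resize(im[120:190,190:270],(560,490),interpolation=cv2.INTER_CUBIC)[...,::-1]
cv2.imwrite('pics/s7.png',np.hstack([a,A])[:,:, :] if 0 else cv2.resize(np.hstack([a,A]),(800,350)))
E
```

```text
S -0.0007 L 0.0002 shoe z-floor 0.0016 Fs 2.62 Fl -0.31 Fz -2.44
brk [0.0249 0.0274 0.0289 0.0292 0.0292] 23
brk [0.0254 0.0272 0.0279 0.0282 0.0283] 24
back face S [0.0388 0.0402 0.0409 0.042 ] 44
btn 0.0192 21
```

View pics/s7.png

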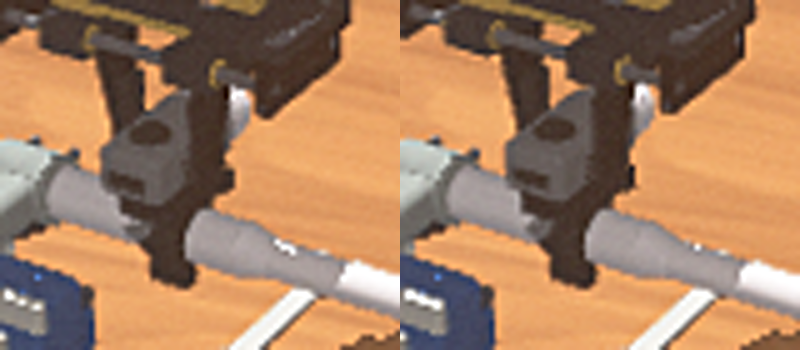

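The light came back about 4 mm and the bracket apparently about 2 mm with it, under a steady 2.6 N. That means the catch holds and the strap is sliding. I'll push it home again, watching whether any catch peak reappears.

drive_tool([
  [[0, 0.0005, 0, 0, 0, 0, 0], [0, 0.001, 0, 0, 0, 0, 0], [0, 0.0015, 0, 0, 0, 0, 0], [0, 0.0015, 0, 0, 0, 0, 0]],
])

```text
time_s: 22.15
eef_pos: [0.5343, -0.1187, 0.1937]
tool_rot: [-0.0, 0.751, 0.661, -0.0]
contact_force: [-0.9, 0.6, -1.0]
grip_width: 0.0398
```

drive_tool([
  [[0, 0.0005, 0, 0, 0, 0, 0], [0, 0.001, 0, 0, 0, 0, 0], [0, 0.0015, 0, 0, 0, 0, 0], [0, 0.0015, 0, 0, 0, 0, 0]],
])

```text
time_s: 22.65
eef_pos: [0.5358, -0.1189, 0.1937]
tool_rot: [-0.0, 0.751, 0.661, -0.0]
contact_force: [-2.0, -0.4, -0.7]
grip_width: 0.0396
```

drive_tool([
  [[0, 0.0005, 0, 0, 0, 0, 0], [0, 0.001, 0, 0, 0, 0, 0], [0, 0.001, 0, 0, 0, 0, 0]],
])

```text
time_s: 23.02
eef_pos: [0.5368, -0.119, 0.1937]
tool_rot: [-0.0, 0.751, 0.661, -0.0]
contact_force: [-2.1, 0.3, -1.9]
grip_width: 0.0397
```

drive_tool([
  [[0, 0.0005, 0, 0, 0, 0, 0], [0, 0.001, 0, 0, 0, 0, 0], [0, 0.001, 0, 0, 0, 0, 0]],
])

```text
time_s: 23.4
eef_pos: [0.537, -0.119, 0.1937]
tool_rot: [-0.001, 0.751, 0.661, -0.001]
contact_force: [-7.0, 0.5, 1.1]
grip_width: 0.0396
```

drive_tool([
  [[0, -0.001, 0.001, 0, 0, 0, 0], [0, -0.001, 0.001, 0, 0, 0, 0], [0, -0.001, 0.001, 0, 0, 0, 0.7], [0, -0.001, 0.001, 0, 0, 0, 0.7], [0, -0.001, 0.001, 0, 0, 0, 0.7], [0, -0.001, 0.001, 0, 0, 0, 0.7], [0, -0.001, -0.02, 0, 0, 0, 0.7], [0, -0.001, -0.06, 0, 0, 0, 0.7], [0, -0.001, -0.1, 0, 0, 0, 0.7], [0, -0.001, -0.12, 0, 0, 0, 0.7], [0, -0.001, -0.12, 0, 0, 0, 0.7], [0, -0.001, -0.12, 0, 0, 0, 0.7]],
])

```text
time_s: 24.9
eef_pos: [0.5363, -0.1188, 0.3118]
tool_rot: [-0.001, 0.751, 0.661, -0.001]
contact_force: [-0.3, -1.2, -1.0]
grip_width: 0.0611
```

drive_tool([
  [[0, 0, 0, 0, 0, 0, 0], [0, 0, 0, 0, 0, 0, 0], [0, 0, 0, 0, 0, 0, 0], [0, 0, 0, 0, 0, 0, 0], [0, 0, 0, 0, 0, 0, 0], [0, 0, 0, 0, 0, 0, 0]],
])

```text
time_s: 25.65
eef_pos: [0.537, -0.119, 0.3139]
tool_rot: [0.0, 0.751, 0.661, 0.0]
contact_force: [-0.3, 0.5, 0.1]
grip_width: 0.0088
```

```bash
python3 - <<'E'
from ms import *
ms()
for nm in('wrist','top'):
    im,d,m=snap(nm);P=cloud(m,d)
    near=(abs(P[...,0]-.545)<.06)&(abs(P[...,1]+.12)<.03);Z=P[...,2]
    k=near&(Z>.2145)&(Z<.2215)
    q=P[k];r=cv2.minAreaRect((q[:,:2]*1000).astype(np.float32));print(nm,'top',r,np.median(q[:,2]))
    kb=near&(Z>.2215)&(Z<.229)&(im.max(-1)<75)
    nn,l,st,c=cv2.connectedComponentsWithStats(kb.astype(np.uint8));j=1+st[1:,4].argmax();q=P[l==j];print('btn',st[j],c[j],q.mean(0).round(4),(q.max(0)-q.min(0)).round(4))
    cv2.imwrite(f'pics/{nm}8.png',im[...,::-1])
go([.55,-.12,.24],-.128)
E
```

```text
S 0.0034 L 0.0002 shoe z-floor 0.1216 Fs -0.32 Fl 0.43 Fz 0.09
brk [0.028  0.0288 0.0301 0.0307 0.0309] 13
brk [0.0274 0.0294 0.0304 0.0305 0.0305] 20
back face S [0.0387 0.0405 0.0417 0.0426] 42
btn 0.0172 6
wrist top ((527.5232543945312, -117.8718032836914), (39.568321228027344, 87.52104187011719), 83.63314056396484) 0.2186737551255623
btn [241 193  24  23 341] [252.54252199 205.45454545] [ 0.5481 -0.1201  0.2244] [0.0231 0.0231 0.0068]
top top ((504.52264404296875, -118.06756591796875), (38.695064544677734, 36.608306884765625), 0.9417906403541565) 0.21683702595376309Traceback (most recent call last):
  File "<stdin>", line 9, in <module>
ValueError: attempt to get argmax of an empty sequence
```

View pics/wrist8.png

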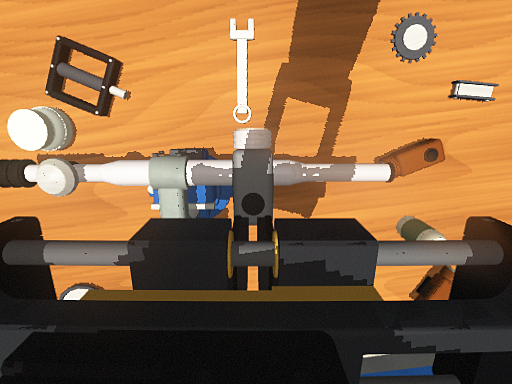

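The wrist view shows the light seated on the bar, button at (253,205). The button mask picked up shadow, so I'm backing the camera off and lower for a precise check of light against bracket.

drive_tool([
  [[0, -0.03, 0, 0, 0, 0, 0], [0, -0.055, 0.03, 0, 0, 0, 0], [0, -0.055, 0.065, 0, 0, 0, 0], [0, -0.055, 0.065, 0, 0, 0, 0], [0, -0.055, 0.065, 0, 0, 0, 0], [0, -0.055, 0.065, 0, 0, 0, 0]],
])

```text
time_s: 26.55
eef_pos: [0.4835, -0.1124, 0.2507]
tool_rot: [0.001, 0.751, 0.661, 0.001]
contact_force: [-0.7, -0.6, -0.2]
grip_width: 0.0004
```

```bash
python3 - <<'E'
from h import *
brk()
im,d,m=snap('wrist')
cv2.imwrite('pics/w9.png',cv2.resize(im[60:250,180:330],(600,760),interpolation=cv2.INTER_CUBIC)[:600,:,::-1])
E
```

```text
S -0.0505 L -0.0001 shoe z-floor 0.0584 Fs -0.58 Fl -0.68 Fz -0.22
```

View pics/w9.png

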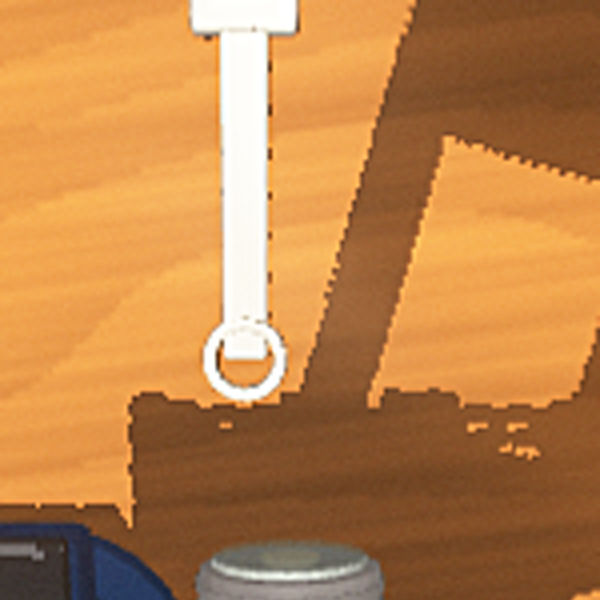

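That view was the wrong way: the light sits at the lower edge. I've now viewed 12 pictures, so from here I'll work numerically. I'm moving the camera forward over the light.

drive_tool([
  [[0, 0, -0.04, 0, 0, 0, 0], [0, 0.05, -0.05, 0, 0, 0, 0], [0, 0.11, -0.05, 0, 0, 0, 0], [0, 0.11, -0.05, 0, 0, 0, 0], [0, 0.11, -0.05, 0, 0, 0, 0], [0, 0.11, -0.05, 0, 0, 0, 0]],
])

```text
time_s: 27.35
eef_pos: [0.591, -0.126, 0.3002]
tool_rot: [0.001, 0.751, 0.66, 0.0]
contact_force: [-0.3, 0.3, 0.6]
grip_width: 0.001
```

```bash
cat > mw.py <<'E'
from h import *
def mw():
    brk()
    im,d,m=snap('wrist');P=cloud(m,d)
    u=np.array([np.cos(-.128),np.sin(-.128)]);n=np.array([-u[1],u[0]]);home=np.array([.5336,-.1188])
    S=(P[...,:2]-home)@u;L=(P[...,:2]-home)@n;Z=P[...,2]
    f=(Z>.2155)&(Z<.2215)&(abs(L)<.03)&(abs(S)<.08)
    n_,l,st,c=cv2.connectedComponentsWithStats(f.astype(np.uint8));j=1+st[1:,4].argmax();k=l==j
    print('top face',st[j],np.median(Z[k]).round(4),'S',np.percentile(S[k],[.5,2,98,99.5]).round(4),'L',np.percentile(L[k],[1,50,99]).round(4))
    q=np.c_[S[k],L[k]];r=cv2.minAreaRect((q*1000).astype(np.float32));print(r)
    b=(Z>.2212)&(Z<.2275)&(abs(L)<.013)&(S>0)&(S<.035)&(im.max(-1)<90)
    n_,l,st,c=cv2.connectedComponentsWithStats(b.astype(np.uint8));j=1+st[1:,4].argmax();k=l==j
    print('btn',st[j],c[j].round(1),'S',S[k].mean().round(4),np.ptp(S[k]).round(4),'L',L[k].mean().round(4),np.ptp(L[k]).round(4),'z',Z[k].mean().round(4),'world',P[k].mean(0).round(4))
    for s in np.arange(-.065,.05,.005):
        k=(abs(S-s)<.0025)&(abs(L)<.028)&(Z>.165);z=Z[k];
        if k.any():print(s.round(3),k.sum(),'Lrange z>.2',L[k&(Z>.2)].min().round(4) if (k&(Z>.2)).any() else '',L[k&(Z>.2)].max().round(4) if (k&(Z>.2)).any() else '','maxz',np.percentile(z,95).round(4),'dark side z .18-.19:',(k&(Z>.18)&(Z<.192)).sum())
    return im
E
python3 -c "
from mw import *
mw()"
```

```text
S 0.0578 L 0.0002 shoe z-floor 0.1079 Fs -0.36 Fl 0.26 Fz 0.56
top face [ 231   89   44   88 2679] 0.2187 S [-0.0372 -0.0363  0.0357  0.0379] L [-0.0184  0.      0.0198]
((0.1312713623046875, 0.2905292510986328), (76.61727142333984, 39.34160614013672), 0.5437598824501038)
btn [238 137  29  37 775] [252.1 157.5] S 0.0202 0.0322 L 0.0001 0.0253 z 0.2234 world [ 0.5537 -0.1213  0.2234]
-0.06 64 Lrange z>.2 -0.016 0.0156 maxz 0.2181 dark side z .18-.19: 0
-0.055 260 Lrange z>.2 -0.0198 0.0187 maxz 0.22 dark side z .18-.19: 0
-0.05 260 Lrange z>.2 -0.0189 0.019 maxz 0.2204 dark side z .18-.19: 0
-0.045 268 Lrange z>.2 -0.0189 0.0191 maxz 0.2209 dark side z .18-.19: 0
-0.04 252 Lrange z>.2 -0.0191 0.0191 maxz 0.22 dark side z .18-.19: 0
-0.035 262 Lrange z>.2 -0.0193 0.0193 maxz 0.2178 dark side z .18-.19: 0
-0.03 267 Lrange z>.2 -0.0194 0.0194 maxz 0.2185 dark side z .18-.19: 0
-0.025 269 Lrange z>.2 -0.0195 0.0194 maxz 0.219 dark side z .18-.19: 0
-0.02 270 Lrange z>.2 -0.0196 0.0195 maxz 0.2195 dark side z .18-.19: 0
-0.015 271 Lrange z>.2 -0.0197 0.021 maxz 0.2196 dark side z .18-.19: 
[... 155 characters left out ...]
 Lrange z>.2 -0.0203 0.0213 maxz 0.221 dark side z .18-.19: 0
0.005 248 Lrange z>.2 -0.0191 0.0213 maxz 0.2246 dark side z .18-.19: 0
0.01 272 Lrange z>.2 -0.0191 0.0214 maxz 0.2265 dark side z .18-.19: 0
0.015 253 Lrange z>.2 -0.0192 0.0215 maxz 0.2271 dark side z .18-.19: 0
0.02 5707 Lrange z>.2 -0.028 0.028 maxz 0.394 dark side z .18-.19: 0
0.025 3424 Lrange z>.2 -0.028 0.028 maxz 0.3943 dark side z .18-.19: 0
0.03 18037 Lrange z>.2 -0.028 0.028 maxz 0.4214 dark side z .18-.19: 0
0.035 5223 Lrange z>.2 -0.028 0.028 maxz 0.422 dark side z .18-.19: 0
0.04 292 Lrange z>.2 -0.0129 0.0278 maxz 0.4131 dark side z .18-.19: 0
0.045 541 Lrange z>.2 -0.0086 0.0236 maxz 0.4122 dark side z .18-.19: 0
```

Wrist readings put the light's origin at S of about 0 to 1 mm, while the wall stop suggests about 3.5 mm. It may have come back on release, so I'll regrip and measure how far it travels to the wall.

drive_tool([
  [[0, -0.03, 0, 0, 0, 0, 0.75], [0, -0.057, 0, 0, 0, 0, 0.75], [0, -0.057, 0.03, 0, 0, 0, 0.75], [0, -0.057, 0.03, 0, 0, 0, 0.75], [0, -0.057, 0.03, 0, 0, 0, 0.75], [0, -0.057, 0.03, 0, 0, 0, 0.75]],
])

```text
time_s: 28.15
eef_pos: [0.5356, -0.119, 0.2704]
tool_rot: [0.001, 0.751, 0.661, 0.001]
contact_force: [0.7, -0.2, -0.8]
grip_width: 0.0529
```

```bash
python3 - <<'E'
from ms import *
ms(); go([.5346,-.1189,.1915],-.128)
E
```

```text
S 0.002 L 0.0 shoe z-floor 0.0781 Fs 0.68 Fl -0.1 Fz -0.81
brk [0.0276 0.029  0.03   0.0305 0.0308] 13
brk [0.0271 0.0285 0.0292 0.0303 0.0314] 21
back face S [0.0392 0.0402 0.0414 0.0427] 47
btn 0.0156 13
t 28.2 p [ 0.5356 -0.119   0.2701] F [ 0.02 -0.4   0.15] w 0.0566
shift [ 0.     -0.0011  0.0786] rotvec [0.0018 0.0005 0.0002]
```

drive_tool([
  [[0, 0, 0, 0, 0, 0, 0.75], [0, 0, 0.04, 0, 0, 0, 0.75], [0, 0, 0.07, 0, 0, 0, 0.75], [0, 0, 0.077, 0, 0, 0, 0.75], [0, 0, 0.077, 0, 0, 0, 0.75], [0, 0, 0.077, 0, 0, 0, 0.75], [0, 0, 0.077, 0, 0, 0, 0.0], [0, 0, 0.077, 0, 0, 0, 0.0], [0, 0, 0.077, 0, 0, 0, 0.0], [0, 0, 0.077, 0, 0, 0, 0.0], [0, 0, 0.077, 0, 0, 0, 0.0]],
], grip_force=25)

```text
time_s: 29.58
eef_pos: [0.5351, -0.1188, 0.192]
tool_rot: [0.0, 0.751, 0.661, 0.0]
contact_force: [-0.2, 0.1, 1.6]
grip_width: 0.0403
```

drive_tool([
  [[0, 0.0005, 0, 0, 0, 0, 0], [0, 0.001, 0, 0, 0, 0, 0], [0, 0.001, 0, 0, 0, 0, 0]],
])

```text
time_s: 29.95
eef_pos: [0.5355, -0.1189, 0.1918]
tool_rot: [-0.0, 0.751, 0.661, -0.0]
contact_force: [-4.7, 0.7, 3.1]
grip_width: 0.04
```

drive_tool([
  [[0, 0.0005, 0, 0, 0, 0, 0], [0, 0.001, 0, 0, 0, 0, 0], [0, 0.001, 0, 0, 0, 0, 0]],
])

```text
time_s: 30.32
eef_pos: [0.5357, -0.1189, 0.1918]
tool_rot: [-0.001, 0.751, 0.661, -0.001]
contact_force: [-7.4, 1.3, 6.3]
grip_width: 0.0399
```

The wall is met within about 0.5 mm of the resting position (4.7, then 7.4 N), so the light is home. Releasing, then on to the button.

drive_tool([
  [[0, -0.001, 0, 0, 0, 0, 0], [0, -0.0013, 0, 0, 0, 0, 0], [0, -0.0013, 0, 0, 0, 0, 0.7], [0, -0.0013, 0, 0, 0, 0, 0.7], [0, -0.0013, 0, 0, 0, 0, 0.7], [0, -0.0013, 0, 0, 0, 0, 0.7], [0, -0.0013, 0, 0, 0, 0, 0.7], [0, -0.0013, -0.02, 0, 0, 0, 0.7], [0, -0.0013, -0.05, 0, 0, 0, 0.7], [0, 0.0137, -0.06, 0, 0, 0, 0.0], [0, 0.0137, -0.06, 0, 0, 0, 0.0], [0, 0.0137, -0.06, 0, 0, 0, 0.0]],
])

```text
time_s: 31.82
eef_pos: [0.5498, -0.1205, 0.2508]
tool_rot: [-0.001, 0.751, 0.661, -0.0]
contact_force: [-0.0, 0.4, -0.2]
grip_width: 0.0384
```

drive_tool([
  [[0, 0, 0, 0, 0, 0, 0], [0, 0, 0, 0, 0, 0, 0], [0, 0, 0, 0, 0, 0, 0], [0, 0, 0, 0, 0, 0, 0]],
])

```text
time_s: 32.33
eef_pos: [0.5505, -0.1208, 0.2518]
tool_rot: [-0.0, 0.751, 0.661, 0.0]
contact_force: [0.6, 0.1, 0.2]
grip_width: 0.0025
```

```bash
python3 - <<'E'
from ms import *
ms(); go([.5500,-.1209,.2255],-.128)
E
```

```text
S 0.017 L 0.0002 shoe z-floor 0.0595 Fs 0.61 Fl 0.17 Fz 0.18
brk [0.028  0.0292 0.0305 0.0311 0.0313] 15
brk [0.028  0.029  0.0301 0.0315 0.0339] 26
back face S [0.0387 0.0409 0.0419 0.0437] 48
btn 0.0176 18
t 32.375 p [ 0.5505 -0.1208  0.2518] F [ 0.01 -0.21 -0.52] w 0.0018
shift [-0.0002 -0.0005  0.0263] rotvec [-0.     -0.      0.0002]
```

drive_tool([
  [[0, 0, 0.01, 0, 0, 0, 0], [0, 0, 0.02, 0, 0, 0, 0], [0, 0, 0.025, 0, 0, 0, 0], [0, 0, 0.025, 0, 0, 0, 0], [0, 0, 0.025, 0, 0, 0, 0]],
])

```text
time_s: 33.0
eef_pos: [0.5505, -0.1208, 0.2269]
tool_rot: [-0.0, 0.751, 0.661, -0.0]
contact_force: [-0.5, 0.4, -0.6]
grip_width: 0.0005
```

drive_tool([
  [[0, 0, 0.001, 0, 0, 0, 0], [0, 0, 0.002, 0, 0, 0, 0], [0, 0, 0.003, 0, 0, 0, 0], [0, 0, 0.003, 0, 0, 0, 0]],
])

```text
time_s: 33.5
eef_pos: [0.5506, -0.1208, 0.2241]
tool_rot: [0.0, 0.751, 0.661, 0.0]
contact_force: [-0.6, 0.1, 2.4]
grip_width: 0.0006
```

drive_tool([
  [[0, 0, 0.001, 0, 0, 0, 0], [0, 0, 0.0015, 0, 0, 0, 0], [0, 0, 0.0015, 0, 0, 0, 0]],
])

```text
time_s: 33.88
eef_pos: [0.5507, -0.1208, 0.2226]
tool_rot: [0.0, 0.751, 0.661, 0.0]
contact_force: [0.2, 0.3, 2.6]
grip_width: 0.0004
```

Button contact at z of about 0.2245. Pressing on to the stop in small steps.

drive_tool([
  [[0, 0, 0.0005, 0, 0, 0, 0], [0, 0, 0.001, 0, 0, 0, 0], [0, 0, 0.001, 0, 0, 0, 0]],
])

```text
time_s: 34.25
eef_pos: [0.5507, -0.1208, 0.2215]
tool_rot: [0.0, 0.751, 0.661, 0.0]
contact_force: [-0.1, -0.4, 3.4]
grip_width: 0.0004
```

drive_tool([
  [[0, 0, 0.0005, 0, 0, 0, 0], [0, 0, 0.0007, 0, 0, 0, 0], [0, 0, 0.0007, 0, 0, 0, 0]],
])

```text
time_s: 34.62
eef_pos: [0.5506, -0.1208, 0.2208]
tool_rot: [0.0, 0.751, 0.661, 0.0]
contact_force: [0.3, 0.3, 3.8]
grip_width: 0.0
```

drive_tool([
  [[0, 0, 0.0005, 0, 0, 0, 0], [0, 0, 0.0007, 0, 0, 0, 0], [0, 0, 0.0007, 0, 0, 0, 0]],
])

```text
time_s: 35.0
eef_pos: [0.5508, -0.1209, 0.2205]
tool_rot: [0.0, 0.751, 0.661, 0.0]
contact_force: [-0.4, 0.5, 6.2]
grip_width: 0.0002
```

The force rises past 4.5 N to 6.2 N at a hard stop, about 3.7 mm down. Letting go and lifting clear.

drive_tool([
  [[0, 0, 0, 0, 0, 0, 0], [0, 0, -0.004, 0, 0, 0, 0], [0, 0, -0.01, 0, 0, 0, 0], [0, 0, -0.05, 0, 0, 0, 0], [0, 0, -0.09, 0, 0, 0, 0], [0, 0, -0.09, 0, 0, 0, 0], [0, 0, -0.09, 0, 0, 0, 0]],
])

```text
time_s: 35.88
eef_pos: [0.5501, -0.1206, 0.309]
tool_rot: [-0.001, 0.751, 0.661, -0.0]
contact_force: [0.2, 0.3, -0.7]
grip_width: 0.0005
```

```bash
python3 - <<'E'
from ms import *
ms()
im,d,m=snap('wrist');P=cloud(m,d);u=np.array([np.cos(-.128),np.sin(-.128)]);n=np.array([-u[1],u[0]]);home=np.array([.5336,-.1188])
S=(P[...,:2]-home)@u;L=(P[...,:2]-home)@n;Z=P[...,2]
k=(Z>.2145)&(Z<.222)&(abs(L)<.03)&(abs(S)<.08);nn,l,st,c=cv2.connectedComponentsWithStats(k.astype(np.uint8));k=l==1+st[1:,4].argmax()
q=np.c_[S[k],L[k]]*1000;print('top face',cv2.minAreaRect(q.astype(np.float32)),np.median(Z[k]))
A=np.c_[S[k],L[k],np.ones(k.sum())];co=np.linalg.lstsq(A,Z[k],rcond=None)[0];print('tilt',co)
b=(np.hypot(S-.0165,L)<.005)&(Z<.24);print('btn top z',np.median(Z[b]),b.sum())
E
```

```text
S 0.0166 L 0.0003 shoe z-floor 0.1167 Fs 0.17 Fl 0.34 Fz -0.71
brk [0.0294 0.03   0.0303 0.0306 0.0307] 14
brk [0.0285 0.0312 0.032  0.0321 0.0321] 10
back face S [0.0414 0.0431 0.0448 0.0457] 43
btn 0.0225 4
top face ((-8.313743591308594, 0.3362884521484375), (94.89460754394531, 38.81486892700195), 0.019350474700331688) 0.21834182924644224
tilt [-0.00640786 -0.00099277  0.21824979]
btn top z 0.22365965919750438 86
```

```bash
python3 -c "
from workcell import *
print(hand_in(), read_state()['time_s'])"
```

```text
the job is handed in; nothing more can be done
the job is handed in; nothing more can be done
```

I slid the light into the bracket mouth and pushed it home, then pressed its button down and let go. I handed the job in with the arm clear at about 36 s; no verdict is reported.

- **Push home:** the push force plateaued at about 4.5 to 5 N and then dropped away as the catch snapped. The shoe met a hard end wall at about 9 N. A gentle pull back met a steady 2.6 to 3.3 N while the bracket slid with the light. Pushing forward again showed no catch peak before the same wall.
- **After release:** camera readings put the light a few millimetres further back than the wall stop suggested. I regripped it, and the wall came within about 0.5 mm, so I took it as home. The cameras still disagree on its position along the bracket by 2 to 3 mm, about their stated 2 mm calibration limit. My evidence for home is therefore the wall contact, not the pictures.
- **Button:** it went down about 3.7 mm to its hard stop at 6.2 N. Afterwards its top read z = 0.2237, which is fully out.
- **Final check:** the light was level and parallel to the bracket within 0.01 rad. The moves were planned clear of the other things on the bench and no unexpected force showed, but I didn't measure their positions again.

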